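# Hide the spare keys in the caddy's spring drawer

### The arm

A 6-joint arm with a two-finger parallel gripper is mounted at the origin on the work surface. World frame = base frame: x ahead of the robot, y to its left, z up, the work surface at z = 0. Lengths are in m, angles in rad, forces in N, time in s.
With the tool pointing down it reaches from about 0.3 to 0.875 m from the base axis. Payload 4.2 kg.
Tool frame: the origin (TCP) lies where the fingers leave the gripper's body, on its centre line; the fingertips stand 73 mm ahead of it and the grasp point (between the pads) lies 54 mm ahead of it; z points along the fingers, y is the line along which they close (so a half turn about z gives the same grasp; the last joint's range is limited). The gripper opens to 85 mm and grips with 20 to 120 N. Pads are 22 mm wide; open, the fingers measure 114 mm over their backs; the gripper's body (76 mm by 85 mm) begins 54 mm behind the grasp point. The pads swing forward as they close: fully open they stand 13 mm farther back than shut.
Start: joints at [-1.306, 0.32, 1.565, -0, 1.257, -0.02], TCP at [0.162, -0.552, 0.304] pointing down, gripper open.
Joint ranges: [-3.11, 3.11], [-0.84, 2.01], [0.21, 2.61], [-1.34, 4.49], [0.05, 2.63], [-2.56, 2.56]. Speed limits (rad/s): [2.57, 2.57, 3.14, 3.14, 3.14, 3.14].

### API

Orientations are given as a unit quaternion [x, y, z, w].
In Python, from workcell import status, cams, manip gives the robot as it stands.
- The arm moves only by the tool play_rows, never from a script. Its argument "steps" is a list of rows, each a list of 3 entries, a list of its own where there are three numbers: the opening, from -1 (shut) to 1 (fully open), then the shift along the tool's x, y, z in mm, then the turn, a rotation vector about the tool's x, y, z in degrees. A call has 1 to 20 rows; each row shifts and turns the commanded pose from where the row before left it, along the tool's axes as they then stand; what a row does not reach is not made up. A row lasts 1/8 s, in which the tool goes at most 62.5 mm and 10.7 degrees, less where a joint would pass 70% of its speed; a pose out of reach is approached as far as the arm can. A call with a gripper value outside its range is refused whole. The fingers move at their own pace and stop on an object; "force" is the grip in N (left out, the last holds). Time passes only in rows, so rows that do not move let the fingers close. It gives the time, the measured TCP pose, the force, the opening and the grip force at its end, in the units of the state.
- status.read_state(): the state, without advancing time (a new reading comes with each control period).
- cams.capture(name): name is "scene" or "top"; returns a dict with "frame" (480x640x3 uint8, red, green, blue), "range_z" (480x640 float32, m along the optical axis (not along the pixel's ray), 0 where there is no reading), "K" (3x3 intrinsics, pixels), "k1" (the pictures are not rectified: a ray, as slopes to the right and down, at radius r is drawn at 1 + k1 r^2 times it, then the intrinsics apply), "rvec" (rotation vector, rad) and "tvec" (3), from world to camera coordinates, as OpenCV has them. Camera axes: x right, y down, z forward; pixel columns grow to the right and rows downward; lengths in m; the calibration is good to about 2 mm. A picture is of the moment at which its call begins.
- manip.close_job(): hands the job in; it is judged then, once.
The state is a dict: "t": time; "joints": joint angles; "qd": joint speeds; "joint_torque": joint torques, N m; "position": TCP position; "eef_rot": TCP orientation; "contact_force": force on the tool from outside, world axes, zero at the start; "moment": the same for the moment, N m; "grip_width": opening from 0.0 (shut) to 1.0 (fully open); "grip_force": force on a finger pad.
Only numpy, scipy, OpenCV 4.12 (cv2) and the standard library are available. Lean on these libraries where they do the work, as an engineer would, in place of code of your own. Each camera call takes 0.05 s, during which the arm holds its last target. There are 200 camera calls.

### The job

Hide the keys with the red fob in the secret drawer of the plywood caddy: press the red button on the caddy so that the drawer springs ajar, pull the drawer out all the way, and put the keys inside. Then push the drawer shut until its latch holds it, without shifting the tin, the tumbler, the torch or the clothes peg.

Things in the scene. Friction and masses are not known exactly. Their poses are not given: they have to be found in the camera images.
- caddy: Plywood caddy, fixed to the table, 200 deep (x) x 220 wide (y) x 85 high (lengths in mm); origin at the centre of its underside. Its -x side is the front, with the dark wooden drawer front before it; +z up. On its top a round red push button near the front and, farther back (from x = -26), a tray rim 14 high around a clothes peg.
- button_top (a point): Centre of the top face of the red push button (30 across, stands 14 above the caddy's top at rest, at x = -65, y = +80 in the caddy). It is pressed straight down: 8 travel, about 2 N at first and 5 N fully down; the latch lets go at about 5 to 6 of travel, so press it right down. It springs back up.
- button (a joint): Travel of the button: 0 up, 0.008 m fully pressed.
- drawer (a joint): Drawer travel along the caddy's -x: 0 to 0.002 m shut and latched, 0.12 m fully out. Released, it springs out to about 0.055 m; the rest is pulled (1-2 N) and it stays where left. Pushing it in meets a spring from 0.055 m on (2-4 N) and the catch in the last 20 mm (8 N in all, with jolts of 10-20 N at speed); push to about -0.002 m (hard stop -0.005 m), where the catch snaps up; else it springs out again.
- drawer_front (a point): Middle of the top edge of the drawer's front panel; moves with the drawer; axes as the caddy's. Panel: dark wood, 12 thick (x, half on either side of this point), 200 wide (y), from 8 to 70 above the table. Shut, its inner face stands 5 before the caddy's front; ajar there are some 60 of open space behind it, enough to pinch its top edge from above.
- drawer_floor (a point): On the drawer floor's upper face (17 above the table), midway across, 58 behind the front panel's inner face: the middle of the part that lies open when the drawer is fully out; axes as the caddy's. The drawer is 140 long (x) x 140 wide (y) inside, its sides 40 above the floor; fully out, the nearest 125 of its length are clear of the caddy.
- key_center (a point): Centre of the red fob of the key bunch (one rigid piece, 60 g, lying flat on the table): fob 50 (x) x 24 (y) x 20 high, this point 10 above its underside; ring and two flat keys, up to 5 high and 26 wide, reach from the fob to 70 from this point along +x.
- tin: Round aluminium tin with pressed lid, 86 across, 58 high; origin at the centre of its underside. Leave alone.
- tumbler: Green glass tumbler, 72 across, 95 high, upright; origin at the centre of its underside. Leave alone.
- torch: White plastic torch lying on its side, 106 long (x), 37 across; origin on the table under its middle. Leave alone.
- clothespeg: Blue plastic clothes peg, 70 long (x), 14 high, lying in the tray on the caddy's top; origin under its middle. Leave alone.
Mind the look-alikes: they are no part of the job. Of the things that look like the part that bears key_center, take the one that is farthest to the robot's left at the start.

How it is judged:
On the way, in this order (a step that is already met when the one before it is completed fails the run):
1. the button is pressed and the drawer springs ajar (value of joint drawer above 0.035 m), for 0.1 s.
2. the drawer is pulled out all the way (at least 105 of 120 mm) (value of joint drawer above 0.105 m), for 0.1 s.
3. the keys lie in the drawer, let go (x of key_center in the frame of drawer_floor between -0.058 and 0.082 m and y of key_center in the frame of drawer_floor between -0.07 and 0.07 m and z of key_center in the frame of drawer_floor between 0 and 0.03 m and contact force between the fingers and key below 0.1 N), for 0.3 s.
At the end, for the whole second after the job is handed in: The drawer is shut and held by its latch (within 4 mm of shut, not moving, button up) with the keys inside it (value of joint drawer below 0.004 m and velocity of joint drawer below 0.01 m/s and value of joint button below 0.002 m and x of key_center in the frame of drawer_floor between -0.058 and 0.082 m and y of key_center in the frame of drawer_floor between -0.07 and 0.07 m and z of key_center in the frame of drawer_floor between 0 and 0.03 m); the robot touches nothing.
It fails at once if the tin, tumbler, torch, or clothes peg is shoved more than 30 mm (distance of any of tin, tumbler, torch, clothespeg from where it was at the start of the episode above 0.03 m).
It fails at once if the tumbler or tin is knocked over (angle between any of tumbler, tin's own z axis and vertical above 0.5 rad).
It also fails if it takes over 64 s, if anything falls off the work surface, if the arm or the gripper's body presses on something with over 40 N, if the wrist force passes 120 N, or if a joint passes its speed limit or range.

## Working session

There is one attempt and no reset: what is moved stays moved. The work goes in short steps, Python scripts to look and compute and a tool call to move; the robot and the scene stay as the last step left them, time stands still between calls to the robot, and variables do not carry over. Pictures are saved under pics/ and viewed, at most 10 in all, crops included, and the job is handed in when it is done.

Besides the shell and the picture viewer there is one more tool, called after ">>>" as a command line: name --argument value ..., lists and objects as JSON in quotes. play_rows: Moves the arm, as the interface text tells. Its arguments: {"type":"object","properties":{"steps":{"type":"array","items":{"type":"array"}},"force":{"type":"number"}},"required":["steps"]}

```bash
mkdir -p pics
cat > h.py <<'E'
import numpy as np, cv2
from scipy.spatial.transform import Rotation as R
from workcell import status, cams, manip
def cap(n):
    c=cams.capture(n); c['R']=cv2.Rodrigues(np.array(c['rvec'],float))[0]; c['t']=np.array(c['tvec'],float).ravel(); c['K']=np.array(c['K']); return c
def rays(c,uv):
    uv=np.atleast_2d(np.array(uv,float)); K=c['K']
    d=np.c_[(uv[:,0]-K[0,2])/K[0,0],(uv[:,1]-K[1,2])/K[1,1]]; s=d.copy()
    for _ in range(20): s=d/(1+c['k1']*(s**2).sum(1,keepdims=True))
    return np.c_[s,np.ones(len(s))]
def plane(c,uv,z):
    r=rays(c,uv)@c['R']; o=-c['R'].T@c['t']; return o+r*((z-o[2])/r[:,2])[:,None]
def depth(c,uv):
    uv=np.atleast_2d(uv); s=rays(c,uv); z=c['range_z'][uv[:,1].astype(int),uv[:,0].astype(int)]
    return (s*z[:,None]-c['t'])@c['R']
def cloud(c):
    u,v=np.meshgrid(np.arange(640),np.arange(480)); return depth(c,np.c_[u.ravel(),v.ravel()]).reshape(480,640,3)
def save(c,n): cv2.imwrite('pics/'+n,c['frame'][:,:,::-1])
E
python3 - <<'E'
from h import *
for n in('scene','top'):
    c=cap(n); save(c,n+'0.png'); print(n,-c['R'].T@c['t'],c['k1'],c['K'][0,0])
print(status.read_state())
E
```

```text
scene [ 1.23137748 -0.91076599  0.8250477 ] -0.06997119774916499 575.1036980656431
top [ 0.2481064  -0.04784036  1.57780835] -0.1391723184193997 607.7519982656545
{'t': 0.1, 'joints': array([-1.30598182e+00,  3.20210372e-01,  1.56559071e+00, -1.10872537e-05,
        1.25740229e+00, -1.99814650e-02]), 'qd': array([ 0.0006567 , -0.0016891 , -0.00344648,  0.00022267,  0.0001029 ,
       -0.00066148]), 'joint_torque': array([ 5.22258979e-04, -4.16408730e+01, -2.34704894e+01, -4.77326159e-05,
        4.90044040e-03,  8.94760490e-06]), 'position': array([ 0.16147554, -0.55151924,  0.30316328]), 'eef_rot': array([ 9.89877963e-01,  1.41918883e-01, -1.03576132e-04, -7.98689592e-04]), 'contact_force': array([ 0.07692123, -0.53082261, -0.1623637 ]), 'moment': array([ 0.04121704, -0.05245708,  0.02088703]), 'grip_force': 0.0, 'grip_width': 1.0012184124931223}
```

View pics/scene0.png

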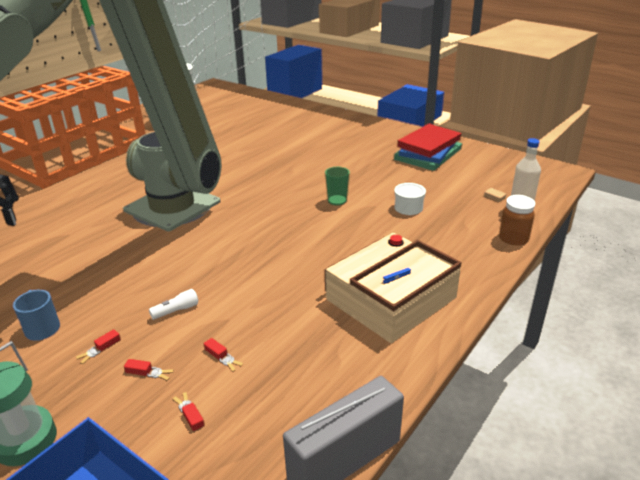

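View pics/top0.png

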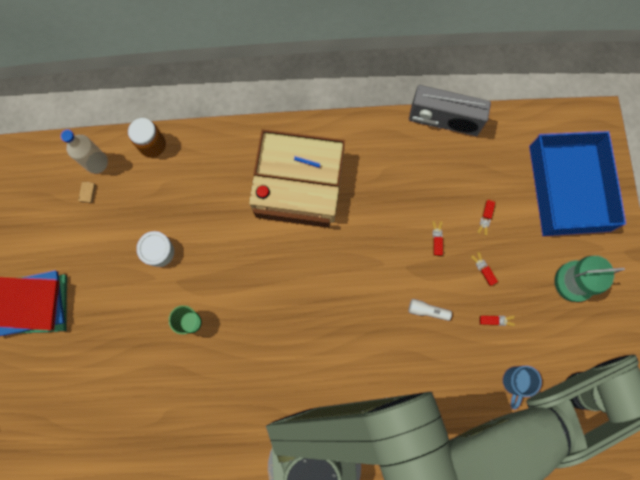

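Top view: caddy at about (298,180) with its button at (263,191). There are four red-fob candidates: (438,245), (488,210), (486,272) and (490,320). Image left is +y, so the leftmost one, at (438,245), is the target. Next I measure.

Run:
```python
from h import *
for n in('top','scene'):
    c=cap(n); f=c['frame']; P=cloud(c); hsv=cv2.cvtColor(f,cv2.COLOR_RGB2HSV)
    m=(((hsv[...,0]<5)|(hsv[...,0]>174))&(hsv[...,1]>190)&(hsv[...,2]>110)).astype(np.uint8)
    k,l,s,ce=cv2.connectedComponentsWithStats(m)
    for i in range(1,k):
        if 25<s[i,4]<900:
            ys,xs=np.nonzero(l==i); pts=plane(c,np.c_[xs,ys],.02)[:,:2]; r=cv2.minAreaRect((pts*1000).astype(np.float32))
            print(n,ce[i].round(),s[i,4],'z20 ctr',pts.mean(0).round(4),'z~95',plane(c,ce[i],.097).round(4),'depth',np.median(P[ys,xs],0).round(4),'rect',np.round(r[0]),np.round(r[1]),round(r[2],1))
    if n=='top':
        z=P[...,2]; mm=((z>.075)&(z<.125)&(P[...,0]>.4)&(P[...,1]>-.25)&(P[...,1]<.3)).astype(np.uint8)
        k,l,s,ce=cv2.connectedComponentsWithStats(mm); i=1+s[1:,4].argmax(); q=P[l==i]
        print('caddy',s[i],cv2.minAreaRect((q[:,:2]*1000).astype(np.float32)),np.percentile(q[:,2],[5,50,95]))
        # objects
        for nm,(u,v) in dict(tin=(154,247),tumbler=(185,320),torch=(431,310),bluecup=(520,382)).items(): print(nm,plane(c,(u,v),.04).round(3),depth(c,(u,v)).round(3))
        crop=np.hstack([cv2.resize(f[120:240,240:360],(400,400),interpolation=2),cv2.resize(f[200:320,400:520],(400,400),interpolation=2)])
        cv2.imwrite('pics/crop1.png',crop[:,:,::-1])
        # metal/keys pixels near target
        np.save('top.npy',f)
```

```text
top [262. 191.] 92 z20 ctr [0.7177 0.0959] z~95 [[0.6944 0.0888 0.097 ]] depth [0.6943 0.0887 0.0986] rect [718.  96.] [27. 28.] 87.6
top [489. 209.] 125 z20 ctr [ 0.6296 -0.5051] z~95 [[ 0.6107 -0.4825  0.097 ]] depth [ 0.6299 -0.5053  0.0199] rect [ 629. -505.] [21. 46.] 71.9
top [438. 246.] 138 z20 ctr [ 0.5389 -0.357 ] z~95 [[ 0.5245 -0.3417  0.097 ]] depth [ 0.5391 -0.3572  0.0191] rect [ 539. -358.] [21. 43.] 84.2
top [489. 276.] 141 z20 ctr [ 0.4511 -0.4842] z~95 [[ 0.4411 -0.4626  0.097 ]] depth [ 0.4513 -0.4841  0.0192] rect [ 451. -484.] [45. 22.] 23.1
top [489. 320.] 133 z20 ctr [ 0.3371 -0.4707] z~95 [[ 0.3327 -0.4498  0.097 ]] depth [ 0.3372 -0.4706  0.0196] rect [ 338. -470.] [45. 18.] 85.7
caddy [ 249  129   96   88 6538] ((745.1995849609375, -1.75762939453125), (222.03831481933594, 204.44586181640625), 78.0792465209961) [0.07930671 0.08529686 0.0993119 ]
tin [[0.579 0.384 0.04 ]] [[0.577 0.38  0.053]]
tumbler [[0.385 0.305 0.04 ]] [[0.388 0.313 0.005]]
torch [[ 0.371 -0.32   0.04 ]] [[ 0.372 -0.321  0.032]]
bluecup [[ 0.174 -0.529  0.04 ]] [[ 0.172 -0.539  0.005]]
scene [210. 350.] 33 z20 ctr [ 0.5431 -0.3737] z~95 [[ 0.609  -0.4251  0.097 ]] depth [ 0.5391 -0.3706  0.0158] rect [ 543. -374.] [ 9. 31.] 82.2
scene [134. 370.] 52 z20 ctr [ 0.4618 -0.4998] z~95 [[ 0.5355 -0.5391  0.097 ]] depth [ 0.4554 -0.4973  0.015 ] rect [ 462. -500.] [38. 12.] 23.9
scene [193. 422.] 36 z20 ctr [ 0.6491 -0.5205] z~95 [[ 0.7048 -0.5578  0.097 ]] depth [ 0.6509 -0.5209  0.0175] rect [ 645. -521.] [31. 13.] 14.9
```

View pics/crop1.png

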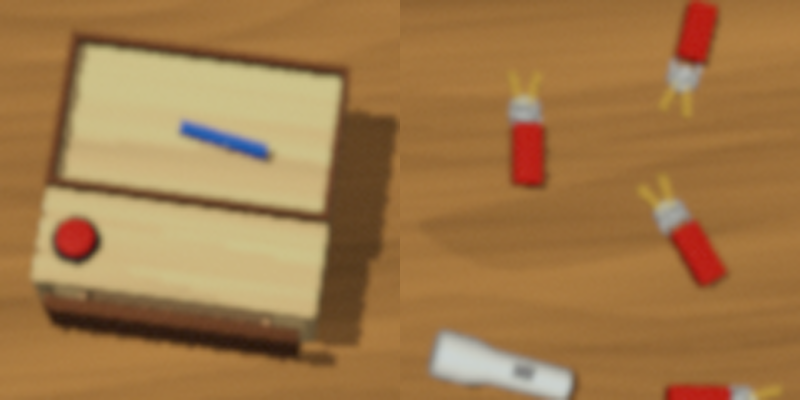

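The crop shows the caddy (button lower left, drawer front at the bottom) and the target fob with its keys pointing up (+x). The sizes agree with the description: caddy yaw ≈ -11.9°, button at (0.694, 0.089, 0.099). Caddy centre ≈ (0.742, -0.003). I turn the tool to line up with the caddy, then go above the button.

>>> play_rows --steps '[[-1, [0, 0, 0], [0, 0, -10.3]], [-1, [0, 0, 0], [0, 0, -10.3]], [-1, [0, 0, 0], [0, 0, -10.3]], [-1, [0, 0, 0], [0, 0, -10.3]], [-1, [0, 0, 0], [0, 0, -10.3]], [-1, [0, 0, 0], [0, 0, -10.3]], [-1, [52.6, 27.9, 6], [0, 0, 0]], [-1, [52.6, 27.9, 6], [0, 0, 0]], [-1, [52.6, 27.9, 6], [0, 0, 0]], [-1, [52.6, 27.9, 6], [0, 0, 0]], [-1, [52.6, 27.9, 6], [0, 0, 0]], [-1, [52.6, 27.9, 6], [0, 0, 0]], [-1, [52.6, 27.9, 6], [0, 0, 0]], [-1, [52.6, 27.9, 6], [0, 0, 0]], [-1, [52.6, 27.9, 6], [0, 0, 0]], [-1, [52.6, 27.9, 6], [0, 0, 0]], [-1, [52.6, 27.9, 6], [0, 0, 0]], [-1, [52.6, 27.9, 6], [0, 0, 0]], [-1, [52.6, 27.9, 6], [0, 0, 0]], [-1, [52.6, 27.9, 6], [0, 0, 0]]]' --force 30

```text
t: 2.7
position: [0.6964, 0.09, 0.2194]
eef_rot: [0.776, 0.63, -0.0, 0.0]
contact_force: [0.6, -0.1, 0.2]
grip_width: -0.002
grip_force: 0.0
```

```bash
cat >> h.py <<'E'
def go(target,yaw=None):
    """tool-frame shift (mm) to TCP target; turn (deg) about tool z to yaw of tool x"""
    s=status.read_state(); M=R.from_quat(s['eef_rot']).as_matrix(); p=np.array(s['position'])
    a=np.degrees(np.arctan2(M[1,0],M[0,0])); print('tcp',p.round(4),'a',a.round(2),'tilt',M[:2,2].round(3),'w',round(s['grip_width'],3),'F',np.round(s['contact_force'],1),'t',s['t'])
    if yaw is not None:
        t=-((yaw-a+180)%360-180); print('turn',round(t,1)); M=M@R.from_euler('z',t,degrees=True).as_matrix()
    print('shift after turn',(M.T@(np.array(target)-p)*1000).round(1))
CY=np.radians(-11.9); CC=np.array([.742,-.003])
def cad(x,y): return CC+np.array([[np.cos(CY),-np.sin(CY)],[np.sin(CY),np.cos(CY)]])@[x,y]
E
python3 - <<'E'
from h import *
print(cad(-.065,.08)); go([.694,.089,.19])
E
```

```text
[0.69489325 0.08868399]
tcp [0.6964 0.09   0.2194] a 78.13 tilt [-0. -0.] w -0.002 F [ 0.6 -0.1  0.2] t 2.7
shift after turn [-1.5 -2.2 29.4]
```

>>> play_rows --steps '[[-1, [-1.5, -2, 20], [0, 0, 0]], [-1, [0, 0, 20], [0, 0, 0]], [-1, [0, 0, 6], [0, 0, 0]], [-1, [0, 0, 4], [0, 0, 0]], [-1, [0, 0, 4], [0, 0, 0]], [-1, [0, 0, 3], [0, 0, 0]], [-1, [0, 0, 0], [0, 0, 0]], [-1, [0, 0, 0], [0, 0, 0]]]'

```text
t: 3.7
position: [0.6932, 0.0872, 0.1637]
eef_rot: [0.777, 0.63, 0.0, 0.0]
contact_force: [-2.9, -0.0, 5.6]
grip_width: -0.002
grip_force: 2.7
```

Run:
```python
from h import *
c=cap('top'); P=cloud(c); go([.6,0,.2])
th=CY; L=np.einsum('ijk,kl->ijl',P[...,:2]-CC,np.array([[np.cos(th),-np.sin(th)],[np.sin(th),np.cos(th)]]))
m=(P[...,2]>.055)&(P[...,2]<.08)&(abs(L[...,1])<.085)&(L[...,0]<-.09)&(L[...,0]>-.27)
print(m.sum(), np.percentile(L[m][:,0],[2,25,50,75,98]).round(3))
```

```text
tcp [0.6932 0.0872 0.1637] a 78.11 tilt [0.001 0.   ] w -0.002 F [-3.9 -0.1  6. ] t 3.75
shift after turn [-104.5  -73.2  -36.4]
262 [-0.169 -0.166 -0.162 -0.157 -0.096]
```

The drawer popped ajar: the panel top is centred at about x = -0.163 in the caddy frame. Next I pinch its top edge.

Run:
```python
from h import *
x=cad(-.165,0); print(x); go([*x,.20])
```

```text
[0.58054602 0.03102369]
tcp [0.6932 0.0872 0.1637] a 78.11 tilt [0.001 0.   ] w -0.002 F [-3.9 -0.1  6. ] t 3.75
shift after turn [-78.2 -98.6 -36.4]
```

>>> play_rows --steps '[[-1, [0, 0, -38], [0, 0, 0]], [0, [-26, -33, 0], [0, 0, 0]], [0, [-26, -33, 0], [0, 0, 0]], [0, [-26, -33, 0], [0, 0, 0]], [0, [0, 0, 0], [0, 0, 0]], [0, [0, 0, 0], [0, 0, 0]]]'

```text
t: 4.5
position: [0.5814, 0.0313, 0.2012]
eef_rot: [0.777, 0.63, 0.001, 0.001]
contact_force: [0.1, -0.6, -0.3]
grip_width: 0.496
grip_force: 0.0
```

Run:
```python
from h import *
x=cad(-.165,0); go([*x,.115])
c=cap('top'); d=cv2.resize(c['frame'][110:270,220:380],(600,600),interpolation=2); cv2.imwrite('pics/c2.png',d[:,:,::-1])
```

```text
tcp [0.5814 0.0313 0.2012] a 78.1 tilt [ 0.003 -0.   ] w 0.496 F [ 0.1 -0.6 -0.3] t 4.5
shift after turn [-0.5 -1.  86.2]
```

View pics/c2.png

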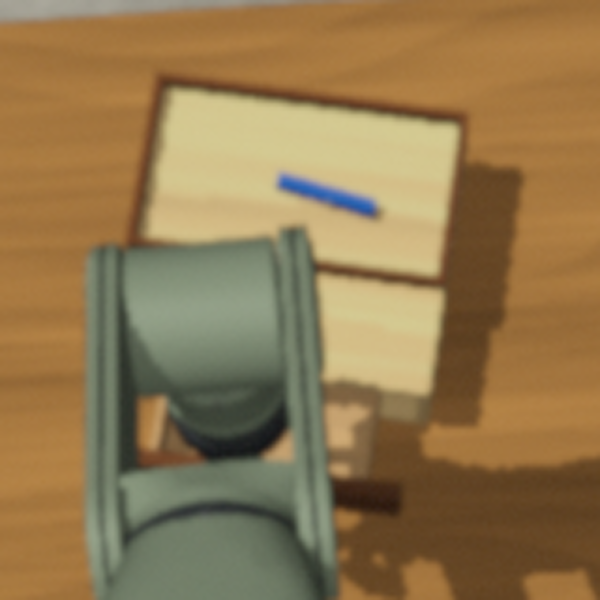

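The view shows the drawer ajar, with the panel visible at crop (370,495) and the gripper centred over it. I descend, pinch, and pull along tool -y.

>>> play_rows --steps '[[0, [0, -1, 30], [0, 0, 0]], [0, [0, 0, 30], [0, 0, 0]], [0, [0, 0, 26], [0, 0, 0]], [-1, [0, 0, 0], [0, 0, 0]], [-1, [0, 0, 0], [0, 0, 0]], [-1, [0, 0, 0], [0, 0, 0]], [-1, [0, 0, 0], [0, 0, 0]]]' --force 30

```text
t: 5.42
position: [0.5796, 0.032, 0.1152]
eef_rot: [0.777, 0.63, 0.001, 0.0]
contact_force: [1.7, 2.5, -5.3]
grip_width: 0.133
grip_force: 34.1
```

>>> play_rows --steps '[[-1, [0, -8, 0], [0, 0, 0]], [-1, [0, -8, 0], [0, 0, 0]], [-1, [0, -8, 0], [0, 0, 0]], [-1, [0, -8, 0], [0, 0, 0]], [-1, [0, -8, 0], [0, 0, 0]], [-1, [0, -8, 0], [0, 0, 0]], [-1, [0, -8, 0], [0, 0, 0]], [-1, [0, -6, 0], [0, 0, 0]], [-1, [0, -3, 0], [0, 0, 0]], [-1, [0, 0, 0], [0, 0, 0]], [-1, [0, 0, 0], [0, 0, 0]]]'

```text
t: 6.8
position: [0.517, 0.045, 0.1152]
eef_rot: [0.776, 0.63, 0.002, 0.002]
contact_force: [8.3, 2.9, -10.2]
grip_width: 0.131
grip_force: 33.6
```

Run:
```python
from h import *
go([*cad(-.23,0),.2])
```

```text
tcp [0.517  0.045  0.1152] a 78.13 tilt [0.005 0.   ] w 0.131 F [  8.3   2.9 -10.2] t 6.8
shift after turn [ -0.5   0.4 -84.8]
```

>>> play_rows --steps '[[0, [0, 0, 0], [0, 0, 0]], [0, [0, 0, 0], [0, 0, 0]], [0, [0, 0, -30], [0, 0, 0]], [0, [0, 0, -50], [0, 0, 0]], [0, [0, 0, -40], [0, 0, 0]], [0.4, [-55, 12, 0], [0, 0, 0]], [0.4, [-55, 12, 0], [0, 0, 0]], [0.4, [-55, 12, 0], [0, 0, 0]], [0.4, [-55, 12, 0], [0, 0, 0]], [0.4, [0, 0, 0], [0, 0, 0]]]'

```text
t: 8.05
position: [0.5166, -0.1837, 0.2352]
eef_rot: [0.778, 0.628, -0.0, 0.001]
contact_force: [-0.3, 0.4, -0.6]
grip_width: 0.702
grip_force: 0.0
```

Run:
```python
from h import *
c=cap('top'); P=cloud(c); save(c,'top3.png')
th=CY; M=np.array([[np.cos(th),-np.sin(th)],[np.sin(th),np.cos(th)]]); L=(P[...,:2]-CC)@M
m=(P[...,2]>.055)&(P[...,2]<.08)&(abs(L[...,1])<.12)&(L[...,0]<-.15)&(L[...,0]>-.27)
print('panel',m.sum(),np.percentile(L[m],[3,50,97],axis=0).round(3).tolist())
f=c['frame']; hsv=cv2.cvtColor(f,cv2.COLOR_RGB2HSV)
m=((hsv[...,0]<5)|(hsv[...,0]>174))&(hsv[...,1]>190)&(hsv[...,2]>110); m[:225]=0;m[265:]=0;m[:,:425]=0;m[:,455:]=0
v,u=np.nonzero(m); q=plane(c,np.c_[u,v],.02)[:,:2]; w,V=np.linalg.eigh(np.cov(q.T)); print('fob',len(q),q.mean(0),np.degrees(np.arctan2(V[1,1],V[0,1])))
b=hsv[...,1]<90; b[:220]=0;b[245:]=0;b[:,:425]=0;b[:,455:]=0
v,u=np.nonzero(b); print('ring',len(u),plane(c,np.c_[u,v],.004)[:,:2].mean(0) if len(u) else 0)
```

```text
panel 508 [[-0.236, -0.092], [-0.229, 0.001], [-0.169, 0.093]]
fob 130 [ 0.53949164 -0.35766492] 177.10170053908396
ring 64 [ 0.57778653 -0.36170214]
```

View pics/top3.png

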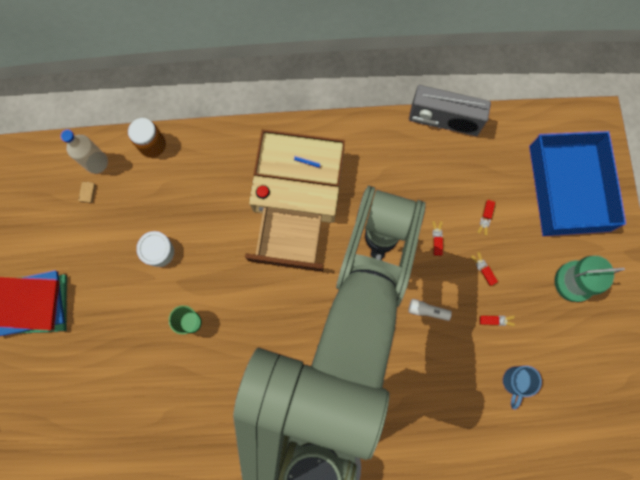

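Fully out: the panel is at (287,262) and the fob at (438,245). Joint ≈ 0.119. Next I turn for the fob at yaw ≈ -5°.

>>> play_rows --steps '[[0.2, [0, 0, 0], [0, 0, 10.4]], [0.2, [0, 0, 0], [0, 0, 10.4]], [0.2, [0, 0, 0], [0, 0, 10.4]], [0.2, [0, 0, 0], [0, 0, 10.4]], [0.2, [0, 0, 0], [0, 0, 10.4]], [0.2, [0, 0, 0], [0, 0, 10.4]], [0.2, [0, 0, 0], [0, 0, 10.4]], [0.2, [0, 0, 0], [0, 0, 10.4]], [0.2, [9, 43, 0], [0, 0, 0]], [0.2, [9, 43, 0], [0, 0, 0]], [0.2, [9, 43, 0], [0, 0, 0]], [0.2, [9, 43, 0], [0, 0, 0]], [0.2, [0, 0, 0], [0, 0, 0]]]'

```text
t: 9.72
position: [0.5381, -0.3557, 0.2347]
eef_rot: [0.999, -0.045, -0.0, 0.0]
contact_force: [-0.4, 0.4, 0.3]
grip_width: 0.603
grip_force: 0.0
```

Run:
```python
from h import *
go([.5395,-.3577,.078],-5)
```

```text
tcp [ 0.5381 -0.3557  0.2347] a -5.16 tilt [-0. -0.] w 0.603 F [-0.4  0.4  0.3] t 9.725
turn -0.2
shift after turn [  1.6   1.8 156.7]
```

>>> play_rows --steps '[[0.2, [1.6, 1.8, 45], [0, 0, 0]], [0.2, [0, 0, 50], [0, 0, 0]], [0.2, [0, 0, 40], [0, 0, 0]], [0.2, [0, 0, 15], [0, 0, 0]], [0.2, [0, 0, 6], [0, 0, 0]], [0.2, [0, 0, 0], [0, 0, 0]], [-1, [0, 0, 0], [0, 0, 0]], [-1, [0, 0, 0], [0, 0, 0]], [-1, [0, 0, 0], [0, 0, 0]], [-1, [0, 0, 0], [0, 0, 0]], [-1, [0, 0, -20], [0, 0, 0]], [-1, [0, 0, -50], [0, 0, 0]], [-1, [0, 0, -50], [0, 0, 0]], [-1, [0, 0, 0], [0, 0, 0]]]' --force 30

```text
t: 11.48
position: [0.541, -0.3579, 0.2039]
eef_rot: [0.999, -0.044, 0.004, 0.003]
contact_force: [-0.1, -0.1, -0.8]
grip_width: 0.269
grip_force: 30.4
```

Run:
```python
from h import *
# floor point: panel inner face at panel centre +6, floor +58 ; fob 22 nearer the panel
x=cad(-.23+.006+.058-.018,0); print(x); go([*x,.2],-11.9)
```

```text
[0.56195435 0.03494157]
tcp [ 0.541  -0.3579  0.2039] a -5.09 tilt [ 0.008 -0.006] w 0.269 F [-0.1 -0.1 -0.8] t 11.475
turn 6.8
shift after turn [ -60.5 -388.7    1.9]
```

>>> play_rows --steps '[[-1, [0, 0, 0], [0, 0, 6.8]], [-1, [-7.5, -48.6, 0], [0, 0, 0]], [-1, [-7.5, -48.6, 0], [0, 0, 0]], [-1, [-7.5, -48.6, 0], [0, 0, 0]], [-1, [-7.5, -48.6, 0], [0, 0, 0]], [-1, [-7.5, -48.6, 0], [0, 0, 0]], [-1, [-7.5, -48.6, 0], [0, 0, 0]], [-1, [-7.5, -48.6, 0], [0, 0, 0]], [-1, [-7.5, -48.6, 0], [0, 0, 0]], [-1, [0, 0, 0], [0, 0, 0]]]'

```text
t: 12.72
position: [0.5599, 0.0389, 0.1976]
eef_rot: [0.995, -0.101, -0.001, -0.0]
contact_force: [-0.5, -0.5, -1.2]
grip_width: 0.27
grip_force: 30.3
```

Run:
```python
from h import *
go([.562,.035,.098],-11.9)
for n in('top','scene'):
    c=cap(n); save(c,n+'4.png')
d=np.hstack([cv2.resize(x,(400,400),interpolation=2) for x in (cams.capture('top')['frame'][150:290,220:360],cams.capture('scene')['frame'][200:360,250:410])]); cv2.imwrite('pics/c4.png',d[:,:,::-1])
```

```text
tcp [0.5599 0.0389 0.1976] a -11.63 tilt [-0.002  0.   ] w 0.27 F [-0.5 -0.5 -1.2] t 12.725
turn 0.3
shift after turn [ 3.1  3.4 99.6]
```

View pics/c4.png

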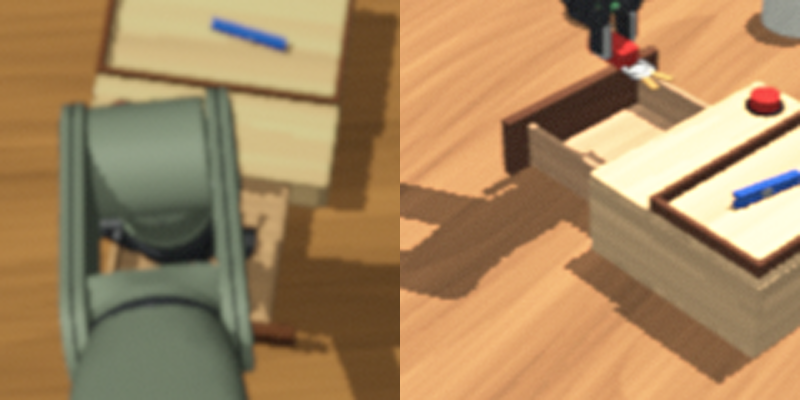

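The keys are held level above the drawer, with the fob at crop (625,50) and the keys pointing at the caddy. I lower them and release.

>>> play_rows --steps '[[-1, [3, 3.5, 30], [0, 0, 0]], [-1, [0, 0, 35], [0, 0, 0]], [-1, [0, 0, 22], [0, 0, 0]], [-1, [0, 0, 8], [0, 0, 0]], [-1, [0, 0, 4], [0, 0, 0]], [-1, [0, 0, 0], [0, 0, 0]], [0.1, [0, 0, 0], [0, 0, 0]], [0.1, [0, 0, 0], [0, 0, 0]], [0.1, [0, 0, 0], [0, 0, 0]], [0.1, [0, 0, -30], [0, 0, 0]], [0.1, [0, 0, -40], [0, 0, 0]], [0, [0, 0, -40], [0, 0, 0]], [-1, [-55, 0, 0], [0, 0, 0]], [-1, [-55, 0, 0], [0, 0, 0]], [-1, [-55, 0, 0], [0, 0, 0]], [-1, [0, 0, 0], [0, 0, 0]]]'

```text
t: 14.92
position: [0.3973, 0.0663, 0.2097]
eef_rot: [0.995, -0.103, -0.002, 0.0]
contact_force: [0.6, -0.6, -0.1]
grip_width: 0.002
grip_force: 0.0
```

Run:
```python
from h import *
# push start pose: tool y along caddy x again, finger 35 before panel's outer face
go([*cad(-.28,0),.11],-11.9)
d=np.hstack([cv2.resize(x,(400,400),interpolation=2) for x in (cams.capture('top')['frame'][150:290,220:360],cams.capture('scene')['frame'][200:360,250:410])]); cv2.imwrite('pics/c5.png',d[:,:,::-1])
c=cap('top'); hsv=cv2.cvtColor(c['frame'],cv2.COLOR_RGB2HSV); m=((hsv[...,0]<5)|(hsv[...,0]>174))&(hsv[...,1]>190)&(hsv[...,2]>80); m[:205]=0;m[275:]=0;m[:,:245]=0;m[:,335:]=0
v,u=np.nonzero(m); print(len(u)); 
if len(u): print(plane(c,np.c_[u,v],.037).mean(0), cad(-.166,0), np.median(depth(c,np.c_[u,v]),0))
```

```text
tcp [0.3973 0.0663 0.2097] a -11.79 tilt [-0.003 -0.   ] w 0.002 F [ 0.6 -0.6 -0.1] t 14.925
turn 0.1
shift after turn [71.9 -3.4 99.5]
134
[0.56216718 0.03205065 0.037     ] [0.57956751 0.03122989] [0.56281126 0.03223249 0.03584482]
```

View pics/c5.png

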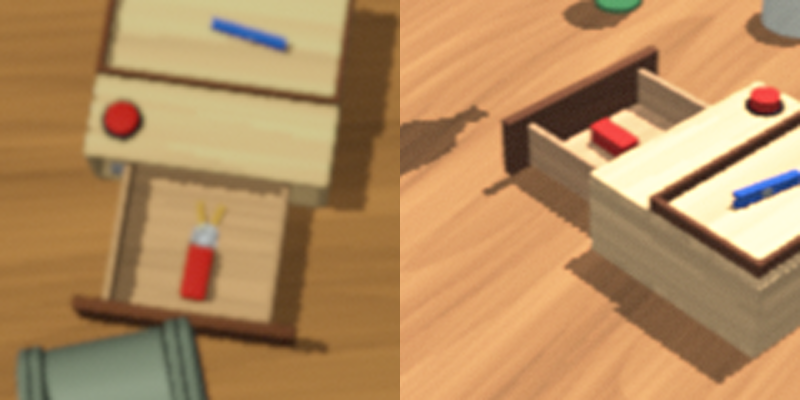

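The keys lie flat in the drawer, with the fob at about (-0.017, 0) relative to drawer_floor. Next I push the drawer shut with the closed fingers.

>>> play_rows --steps '[[-1, [36, -3.5, 0], [0, 0, 0]], [-1, [36, 0, 0], [0, 0, 0]], [-1, [0, 0, 45], [0, 0, 0]], [-1, [0, 0, 45], [0, 0, 0]], [-1, [0, 0, 10], [0, 0, 0]], [-1, [15, 0, 0], [0, 0, 0]], [-1, [12, 0, 0], [0, 0, 0]], [-1, [8, 0, 0], [0, 0, 0]], [-1, [8, 0, 0], [0, 0, 0]], [-1, [8, 0, 0], [0, 0, 0]], [-1, [8, 0, 0], [0, 0, 0]], [-1, [8, 0, 0], [0, 0, 0]], [-1, [8, 0, 0], [0, 0, 0]], [-1, [8, 0, 0], [0, 0, 0]], [-1, [8, 0, 0], [0, 0, 0]], [-1, [8, 0, 0], [0, 0, 0]], [-1, [6, 0, 0], [0, 0, 0]], [-1, [5, 0, 0], [0, 0, 0]], [-1, [0, 0, 0], [0, 0, 0]]]'

```text
t: 17.45
position: [0.5808, 0.0319, 0.1098]
eef_rot: [0.995, -0.104, 0.0, 0.0]
contact_force: [-1.0, 0.4, 0.9]
grip_width: 0.001
grip_force: 0.7
```

Run:
```python
from h import *
go([*cad(-.125,0),.11],-11.9)
```

```text
tcp [0.5808 0.0319 0.1098] a -11.88 tilt [ 0.001 -0.   ] w 0.001 F [-1.   0.4  0.9] t 17.45
turn 0.0
shift after turn [40.   0.9 -0.1]
```

>>> play_rows --steps '[[-1, [5, 1, 0], [0, 0, 0]], [-1, [5, 0, 0], [0, 0, 0]], [-1, [5, 0, 0], [0, 0, 0]], [-1, [4, 0, 0], [0, 0, 0]], [-1, [3, 0, 0], [0, 0, 0]], [-1, [3, 0, 0], [0, 0, 0]], [-1, [3, 0, 0], [0, 0, 0]], [-1, [3, 0, 0], [0, 0, 0]], [-1, [2, 0, 0], [0, 0, 0]], [-1, [2, 0, 0], [0, 0, 0]], [-1, [0, 0, 0], [0, 0, 0]]]'

```text
t: 18.82
position: [0.6141, 0.0239, 0.1096]
eef_rot: [0.995, -0.103, -0.001, 0.0]
contact_force: [-4.0, 2.0, 0.0]
grip_width: 0.001
grip_force: 2.2
```

Run:
```python
from h import *
go([*cad(-.125,0),.11],-11.9)
```

```text
tcp [0.6141 0.0239 0.1096] a -11.88 tilt [-0.001 -0.   ] w 0.001 F [-4.  2.  0.] t 18.825
turn 0.0
shift after turn [ 5.7 -0.1 -0.4]
```

>>> play_rows --steps '[[-1, [2, 0, 0], [0, 0, 0]], [-1, [2, 0, 0], [0, 0, 0]], [-1, [1.5, 0, 0], [0, 0, 0]], [-1, [1, 0, 0], [0, 0, 0]], [-1, [0, 0, 0], [0, 0, 0]]]'

```text
t: 19.45
position: [0.6205, 0.0225, 0.1096]
eef_rot: [0.995, -0.104, -0.0, 0.0]
contact_force: [-3.5, 2.5, -0.8]
grip_width: -0.003
grip_force: 2.2
```

>>> play_rows --steps '[[-1, [2, 0, 0], [0, 0, 0]], [-1, [2, 0, 0], [0, 0, 0]], [-1, [1, 0, 0], [0, 0, 0]], [-1, [0, 0, 0], [0, 0, 0]]]'

```text
t: 19.95
position: [0.6233, 0.0219, 0.1096]
eef_rot: [0.995, -0.104, -0.003, -0.0]
contact_force: [-9.4, 4.5, 3.8]
grip_width: -0.001
grip_force: 5.2
```

Run:
```python
from h import *
go([*cad(-.125,0),.11],-11.9)
c=cap('top'); P=cloud(c); th=CY; M=np.array([[np.cos(th),-np.sin(th)],[np.sin(th),np.cos(th)]]); L=(P[...,:2]-CC)@M
for lo,hi in((-.095,-.06),(.06,.095)):
    m=(P[...,2]>.06)&(P[...,2]<.077)&(L[...,1]>lo)&(L[...,1]<hi)&(L[...,0]<-.1)&(L[...,0]>-.2)
    print(m.sum(),np.percentile(L[m][:,0],[3,50,97]).round(4) if m.sum() else '')
```

```text
tcp [0.6233 0.0219 0.1096] a -11.9 tilt [-0.006  0.001] w -0.001 F [-9.4  4.5  3.8] t 19.95
turn -0.0
shift after turn [-3.7 -0.1 -0.3]
61 [-0.1107 -0.1065 -0.1007]
0
```

>>> play_rows --steps '[[-1, [1.5, 0, 0], [0, 0, 0]], [-1, [1.5, 0, 0], [0, 0, 0]], [-1, [1, 0, 0], [0, 0, 0]], [-1, [0, 0, 0], [0, 0, 0]]]'

```text
t: 20.5
position: [0.6239, 0.0218, 0.1096]
eef_rot: [0.995, -0.104, -0.007, -0.0]
contact_force: [-19.0, 7.5, 10.8]
grip_width: -0.003
grip_force: 10.1
```

It is at the hard stop: force is rising with no travel. I back off, clear out, and check.

>>> play_rows --steps '[[-1, [-6, 0, 0], [0, 0, 0]], [-1, [-8, 0, 0], [0, 0, 0]], [-1, [-30, 0, 0], [0, 0, 0]], [-1, [-40, 0, 0], [0, 0, 0]], [-1, [-20, 0, -40], [0, 0, 0]], [-1, [-50, 0, -20], [0, 0, 0]], [-1, [-50, 0, 0], [0, 0, 0]], [-1, [0, 0, 0], [0, 0, 0]], [-1, [0, 0, 0], [0, 0, 0]]]'

```text
t: 21.62
position: [0.4319, 0.0625, 0.1708]
eef_rot: [0.995, -0.103, 0.003, -0.0]
contact_force: [0.3, -0.0, -0.1]
grip_width: -0.002
grip_force: 0.0
```

Run:
```python
from h import *
go([.4,.07,.2])
c=cap('top'); P=cloud(c); th=CY; M=np.array([[np.cos(th),-np.sin(th)],[np.sin(th),np.cos(th)]]); L=(P[...,:2]-CC)@M
m=(P[...,2]>.06)&(P[...,2]<.077)&(abs(L[...,1])<.095)&(L[...,0]<-.1)&(L[...,0]>-.2)
print(m.sum(),np.percentile(L[m][:,0],[3,50,97]).round(4)); print([depth(c,p).round(3).tolist() for p in((154,247),(185,320),(431,310))])
d=np.hstack([cv2.resize(x,(400,400),interpolation=2) for x in (c['frame'][110:270,220:380],cams.capture('scene')['frame'][200:360,300:460])]); cv2.imwrite('pics/c6.png',d[:,:,::-1])
```

```text
tcp [0.4319 0.0625 0.1708] a -11.87 tilt [ 0.005 -0.   ] w -0.002 F [ 0.3 -0.  -0.1] t 21.625
shift after turn [-32.6  -0.8 -29.3]
390 [-0.1165 -0.1111 -0.1043]
[[[0.574, 0.377, 0.063]], [[0.388, 0.314, 0.003]], [[0.372, -0.32, 0.035]]]
```

View pics/c6.png

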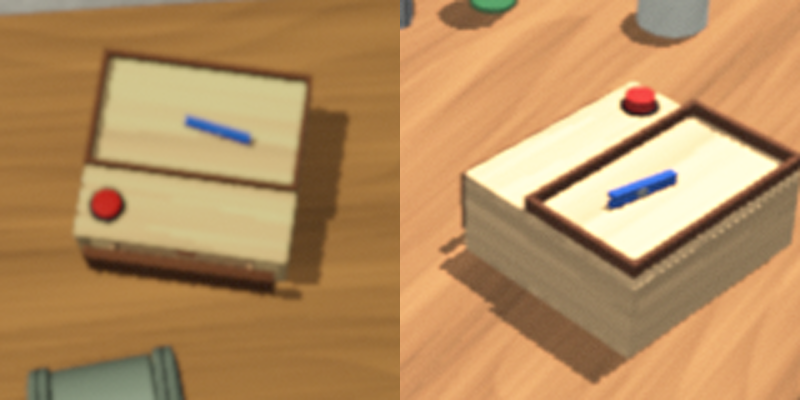

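The drawer is shut and held after the retreat (panel centre at -0.111, so joint ≈ 0). The button is up and the peg, tin, tumbler and torch have not moved.

```bash
python3 -c "
from workcell import manip; print(manip.close_job())"
```

```text
the job is handed in; nothing more can be done
None
```

The keys with the red fob are in the secret drawer, which is shut and stayed shut when the arm backed off. The tin, tumbler, torch and peg did not visibly move, and I handed the job in at about 22 s; no verdict came back.

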